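# Pack the second vase of a boxed pair

### The arm

A 7-joint arm with a two-finger parallel gripper is mounted at the origin on the work surface. World frame = base frame: x ahead of the robot, y to its left, z up, the work surface at z = 0. Lengths are in mm, angles in rad, forces in N, time in s.
With the tool pointing down it reaches from about 425 to 875 mm from the base axis. Payload 4.7 kg.
Tool frame: the origin (TCP) lies on the mounting face of the last link; the fingertips stand 173 mm ahead of it and the grasp point (between the pads) lies 155 mm ahead of it (bot.tcp_to_grasp is the distance from the TCP to the grasp point, in mm); z points along the fingers, y is the direction in which the jaws open and shut (so a half turn about z gives the same grasp; the last joint's range is limited). The gripper opens to 85 mm and grips with 20 to 120 N. Pads are 22 mm wide; open, the fingers measure 114 mm over their backs; the gripper's body (76 mm by 85 mm) begins 54 mm behind the grasp point. The pads swing forward as they close: fully open they stand 13 mm farther back than shut.
Start: joints at [1.301, 0.321, -0.07, 1.45, 0.023, 1.371, -0.057], TCP at [181.986, -624.009, 404.749] pointing down, gripper open.
Joint ranges: [-2.86, 2.86], [-0.3, 2.09], [-1.38, 1.24], [0.06, 2.45], [-1.56, 4.7], [0.09, 2.05], [-2.69, 2.69]. Speed limits (rad/s): [2.57, 2.57, 3.14, 3.14, 3.14, 3.14, 3.14].

### API

Orientations are given as a unit quaternion [w, x, y, z].
In Python, from station import bot gives the robot as it stands. The module is installed in compiled form; this text tells all that it offers.
- The arm moves only by the tool jog_arm, never from a script. Its argument "increments" is a list of rows, each a list of 7 numbers: the shift along the tool's x, y, z in m, then the turn, a rotation vector about the tool's x, y, z in rad, then the closure in counts, from 0 (fully open) to 255 (shut). In form: [[dx, dy, dz, wx, wy, wz, fingers], ...]. A call has exactly 5 rows; each row shifts and turns the commanded pose from where the row before left it, along the tool's axes as they then stand; what a row does not reach is not made up. A row lasts 1/8 s, in which the tool goes at most 62.5 mm and 10.7 degrees, less where a joint would pass 70% of its speed; a pose out of reach is approached as far as the arm can. A call is refused whole if a number of a shift passes 0.0625 or a number of a turn 0.188, either way. A call with a gripper value outside its range is refused whole. The fingers move at their own pace and stop on an object; "squeeze" is the grip in N (left out, the last holds). Time passes only in rows, so rows that do not move let the fingers close, or fill a call up. It gives the time, the measured TCP pose, the force and the opening at its end, in the units of the state.
- bot.observe(): the state, without advancing time (a new reading comes with each control period).
- bot.snapshot(name): name is "side" or "top" or "wrist"; returns a dict with "pixels" (480x640x3 uint8, red, green, blue), "depth" (480x640 float32, mm along the optical axis (not along the pixel's ray), 0 where there is no reading), "intrinsics" (3x3 intrinsics, pixels), "k1" (the pictures are not rectified: a ray, as slopes to the right and down, at radius r is drawn at 1 + k1 r^2 times it, then the intrinsics apply), "camera_from_world" (4x4, takes a point from world to camera coordinates); the wrist camera has in their place "tool_from_camera" (4x4, takes a point from camera to tool coordinates, whose origin is the TCP and whose axes are the flange's). Camera axes: x right, y down, z forward; pixel columns grow to the right and rows downward; lengths in mm; the calibration is good to about 2 mm. A picture is of the moment at which its call begins: read the wrist's pose just before it.
- bot.hand_in(): hands the job in, once; it reports no verdict.
The state is a dict: "t": time; "joints": joint angles; "dq": joint speeds; "joint_torque": joint torques, N m; "ee_pos": TCP position; "tool_rot": TCP orientation; "force": force on the tool from outside, world axes, zero at the start; "torque": the same for the moment, N m; "grip_width": opening from 0.0 (shut) to 1.0 (fully open).
Only numpy, scipy, OpenCV 4.12 (cv2) and the standard library are available. Lean on these libraries where they do the work, as an engineer would, in place of code of your own. Each camera call takes 0.05 s, during which the arm holds its last target. There are 200 camera calls.

### The job

Finish packing the gift pair: lift the blue bud vase out of the bamboo basket, set it down gently and upright in the empty half of the wooden gift box next to its twin (do not drop it in), then slide the box's lid fully shut. Leave the other vases standing where they are, and do not shift the cup, bowl, tape roll or swan.

Things in the scene. Friction and masses are not known exactly. Their poses are not given: they have to be found in the camera images.
- vase_blue: The cobalt-blue porcelain bud vase to be packed; stands in the bamboo basket among three others of its shape, in any of the four places. 100 mm tall, round, about 0.2 kg; origin at the centre of its foot, z up its axis. Foot 44 mm across, belly 58 mm (18 to 52 mm up), then a shoulder narrowing to a straight neck 22 mm across from 76 mm up to the top at 100 mm.
- neck (a point): On the blue vase's axis, 88 mm above its foot: the middle of its straight neck (22 mm across, 24 mm long), the place to grip from above.
- vase_white: Bystander: the glossy white bud vase in the basket, same shape and size as the blue one; origin at the centre of its foot, z up. Neighbouring vases stand 70 to 110 mm apart, centre to centre.
- vase_green: Bystander: the pale green (celadon) bud vase in the basket, same shape and size as the blue one; origin at the centre of its foot, z up. Neighbouring vases stand 70 to 110 mm apart, centre to centre.
- vase_brown: Bystander: the dark brown bud vase in the basket, same shape and size as the blue one; origin at the centre of its foot, z up. Neighbouring vases stand 70 to 110 mm apart, centre to centre.
- vase_twin: Bystander: the blue vase already packed, in the other half of the gift box (the half towards the box's open end), partly or wholly under the half-drawn lid; same shape as vase_blue; origin at the centre of its foot.
- basket: Round open-weave bamboo basket, fixed to the table; origin at the centre of its underside, z up. Flat inner floor 6 mm above the origin, 240 mm across; walls lean outward to a rim 290 mm across, 88 mm high.
- box: Wooden slide-lid gift box, fixed to the table. Origin at the centre of its underside, long side along its y. Outside 100 (x) by 180 (y) by 129 (z) mm, walls 10 mm, inside and mouth 80 mm wide and 160 mm long, inner floor 8 mm up. A divider 60 mm high at y = 0 makes two halves: the empty one at +y, the twin vase in the one at -y. The +y end wall is 129 mm high.
- empty_half (a point): Centre of the inner floor of the box's empty half, 41 mm from the box's centre along its +y, 8 mm above the table. This half is 80 (x) by 78 (y) mm. A vase standing here ends 6 mm below the shut lid.
- entry (a point): Middle of the upper edge of the box's -y end wall, on its outer face (90 mm from the box's centre), 114 mm up. This low wall is the lid's entry; the lid rides above it, in grooves 114 to 123 mm up in the long walls. When the lid is fully shut its outer end is flush with this face.
- lid: Loose wooden lid, a slab 87 by 170 by 7 mm, 0.1 kg, with a round dark thumb mark near its outer end. Origin at the centre of its underside, axes as the box's. It starts in the grooves (1.5 mm play each side, 2 mm in height), drawn 95 to 120 mm out of the entry, its outer end sagging a few mm. Fully shut: origin at y = -5 mm, z = 114 mm in the box's frame, inner end on the +y end wall.
- lid_end (a point): Middle of the lid's outer end face (7 mm high, free in the air above the table at the start), 85 mm from the lid's origin towards -y. Pushing here towards the box's +y slides the lid shut; it takes 1 to 2 N of wood friction.
- cup: Bystander: cream cup on the table, 84 mm across, 85 mm high; origin at the centre of its underside.
- bowl: Bystander: small white bowl, 120 mm across, 50 mm high; origin at the centre of its underside.
- tape: Bystander: roll of orange packing tape lying flat, 90 mm across, 48 mm high; origin at the centre of its underside.
- swan: Bystander: white porcelain swan figurine, about 100 mm long, 116 mm high; origin at the centre of its underside.
Not all that is in view belongs to the job. Leave any yellow look-alike of the vase_blue alone.

How it is judged (in metres and radians):
On the way:
1. the blue vase stands upright on the floor of the empty half of the box, let go (x of vase_blue in the frame of box between -0.02 and 0.02 m and y of vase_blue in the frame of box between 0.02 and 0.062 m and z of vase_blue in the frame of box below 0.012 m and angle between vase_blue's own z axis and vertical below 0.1 rad and linear speed of vase_blue below 0.02 m/s and contact force between vase_blue and the fingers below 0.1 N), for 0.2 s.
At the end, for the whole second after the job is handed in: The blue vase stands upright (within 0.1 rad) and still on the floor of the empty half of the box (its foot's centre within 20 mm of the middle of that half, 41 mm from the box's centre), and the lid lies in its grooves, still, shut to within 4 mm of fully home (x of vase_blue in the frame of box between -0.02 and 0.02 m and y of vase_blue in the frame of box between 0.02 and 0.062 m and z of vase_blue in the frame of box below 0.012 m and angle between vase_blue's own z axis and vertical below 0.1 rad and linear speed of vase_blue below 0.02 m/s and y of lid in the frame of box above -0.009 m and x of lid in the frame of box between -0.004 and 0.004 m and z of lid in the frame of box between 0.109 and 0.119 m and linear speed of lid below 0.01 m/s); the robot touches nothing.
It fails at once if the blue vase is let go of more than 15 mm above the floor of the box (dropped in) (contact force between vase_blue and the fingers below 0.05 N and z of vase_blue in the frame of box above 0.023 m and x of vase_blue in the frame of box between -0.05 and 0.05 m and y of vase_blue in the frame of box between -0.09 and 0.09 m).
It fails at once if another vase is shifted by more than 30 mm (distance of any of vase_white, vase_green, vase_brown, vase_twin from where it was at the start of the episode above 0.03 m).
It fails at once if another vase is knocked over (tilted by more than 0.5 rad) (angle between any of vase_white, vase_green, vase_brown, vase_twin's own z axis and vertical above 0.5 rad).
It fails at once if the cup, bowl, tape roll or swan is shifted by more than 30 mm (distance of any of cup, bowl, tape, swan from where it was at the start of the episode above 0.03 m).
It also fails if it takes over 56 s, if anything falls off the work surface, if the arm or the gripper's body presses on something with over 40 N, if the wrist force passes 120 N, or if a joint passes its speed limit or range.

## Working session

There is one attempt and no reset: what is moved stays moved. The work goes in short steps, Python scripts to look and compute and a tool call to move; the robot and the scene stay as the last step left them, time stands still between calls to the robot, and variables do not carry over. Pictures are saved under pics/ and viewed, about 8 in all and at most 12, crops included, and the job is handed in when it is done.

Besides the shell and the picture viewer there is one more tool, called as name([rows], argument=value, ...), one row to a line, values as JSON. jog_arm: Moves the arm, as the interface text tells. Its arguments: {"type":"object","properties":{"increments":{"type":"array","items":{"type":"array","items":{"type":"number"}}},"squeeze":{"type":"number"}},"required":["increments"]}

```bash
mkdir -p pics
cat > h.py <<'E'
import numpy as np, cv2
from station import bot
from scipy.spatial.transform import Rotation as R
def q2R(q): return R.from_quat([q[1],q[2],q[3],q[0]]).as_matrix()
def snap(name):
    s=bot.observe(); d=bot.snapshot(name)
    if name=='wrist':
        T=np.eye(4);T[:3,:3]=q2R(s['tool_rot']);T[:3,3]=s['ee_pos']
        d['W']=T@np.array(d['tool_from_camera'])
    else: d['W']=np.linalg.inv(np.array(d['camera_from_world']))
    return d
def cloud(d):
    """world xyz per pixel (480,640,3), nan without depth"""
    K=np.array(d['intrinsics'],float); v,u=np.mgrid[:480,:640]
    x=(u-K[0,2])/K[0,0]; y=(v-K[1,2])/K[1,1]; a,b=x.copy(),y.copy()
    for _ in range(8):
        f=1+d['k1']*(a*a+b*b); a,b=x/f,y/f
    z=np.where(d['depth']>0,d['depth'],np.nan)
    P=np.stack([a*z,b*z,z],-1)
    return P@d['W'][:3,:3].T+d['W'][:3,3]
def save(d,n): cv2.imwrite('pics/'+n,d['pixels'][:,:,::-1])
E
python3 - <<'E'
from h import *
s=bot.observe(); print(s); print(bot.tcp_to_grasp)
for n in('top','side'):
    d=snap(n); save(d,n+'.png'); np.savez('pics/'+n+'.npz',c=cloud(d),p=d['pixels'],W=d['W'],K=d['intrinsics'],k1=d['k1'])
    print(n,d['W'].round(3),d['intrinsics'],d['k1'])
E
```

```text
{'t': 0.0, 'joints': array([ 1.30108887,  0.32178275, -0.070073  ,  1.45168988,  0.02261522,
        1.37081378, -0.05691281]), 'dq': array([ 0.00070147,  0.00114918, -0.00068077,  0.00300097, -0.0001647 ,
       -0.00134774, -0.0008588 ]), 'joint_torque': array([-3.69427717e-04, -4.93583000e+01, -3.82656902e-01, -3.14328182e+01,
        1.28648541e-02,  1.15670892e-02,  1.19606469e-05]), 'ee_pos': array([ 181.90669243, -623.79834542,  403.64177628]), 'tool_rot': array([-9.33676094e-04,  9.89947393e-01,  1.41432845e-01, -1.93711969e-04]), 'force': array([-0.53812858,  0.69735467,  0.52385984]), 'torque': array([0.00650211, 0.0254819 , 0.03928042]), 'grip_width': 0.9997139956465512}
154.70000000000002
top [[-4.000000e-03 -9.970000e-01  8.200000e-02  4.384960e+02]
 [-1.000000e+00  4.000000e-03 -3.000000e-03 -3.243100e+01]
 [ 3.000000e-03 -8.200000e-02 -9.970000e-01  1.098651e+03]
 [ 0.000000e+00  0.000000e+00  0.000000e+00  1.000000e+00]] [[512.8577702    0.         319.3732715 ]
 [  0.         512.8577702  242.18538919]
 [  0.           0.           1.        ]] -0.13050900132464194
side [[-9.24000e-01 -1.89000e-01  3.34000e-01  1.74129e+02]
 [-3.83000e-01  4.95000e-01 -7.80000e-01  7.96450e+02]
 [-1.80000e-02 -8.48000e-01 -5.30000e-01  6.73361e+02]
 [ 0.00000e+00  0.00000e+00  0.00000e+00  1.00000e+00]] [[568.98665206   0.         322.02004514]
 [  0.         568.98665206 238.90908904]
 [  0.           0.           1.        ]] -0.1809582247951469
```

View pics/top.png

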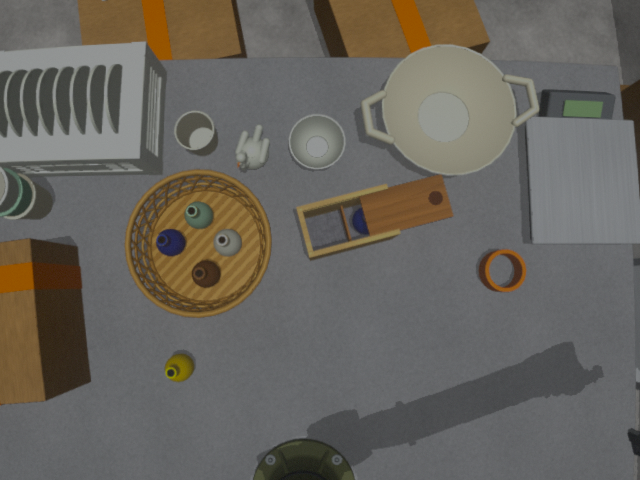

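View pics/side.png

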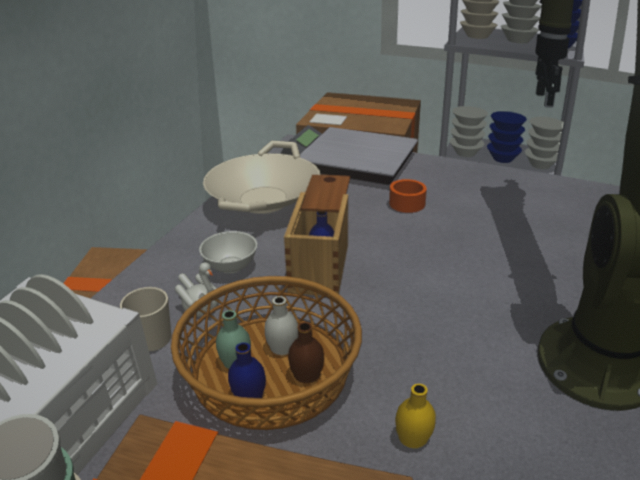

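Candidates in the top view: the blue vase in the basket at (171,242), the blue twin in the box at (360,220), which is to stay, the yellow look-alike at (180,368), and the green (198,214), white (229,241) and brown (206,273) vases. I choose the one in the basket. The lid is drawn out to the right, with its thumb mark at (436,198). Next I measure these and check with a crop.

Run:
```python
import numpy as np,cv2
f=np.load('pics/top.npz');c=f['c'];p=f['p'].astype(int)
hsv=cv2.cvtColor(f['p'],cv2.COLOR_RGB2HSV)
bas=c[170:315,125:272].reshape(-1,3);
# vase tops in basket, interior
from scipy import ndimage as nd
sub=np.zeros((480,640),bool);sub[195:295,145:250]=1
m=sub&(c[...,2]>75)&(c[...,2]<125)
l,n=nd.label(m)
for i in range(1,n+1):
    q=c[l==i]; 
    if len(q)>8: vu=np.argwhere(l==i).mean(0); print('top',len(q),vu.round(),np.nanmedian(q,0).round(1),q.min(0).round(),q.max(0).round(),p[l==i].mean(0).round())
# box
m=np.zeros((480,640),bool);m[170:265,290:460]=1
m&=(c[...,2]>100)&(c[...,2]<150)
q=c[m];print('z hist',np.histogram(q[:,2],bins=range(100,152,3)))
for lo,hi in((108,135),):
    r=cv2.minAreaRect(q[(q[:,2]>lo)&(q[:,2]<hi),:2].astype(np.float32));print(r,cv2.boxPoints(r).round(1))
w=m&(hsv[...,0]<13); b=m&(hsv[...,0]>=13)
print('lid rgb',p[200,410],'wall',p[243,370],p[230,304],hsv[200,410],hsv[243,370],hsv[230,304])
for n,r,cc in(('lid in',210,380),('lid out',190,445),('lid out2',213,448),('wall',247,350),('end',230,303),('end2',250,312)): print(n,c[r-1:r+2,cc-1:cc+2].reshape(-1,3).mean(0).round(1))
t=cv2.resize(f['p'][165:325,120:280],None,fx=2.4,fy=2.4)
t2=cv2.resize(f['p'][165:285,280:470],None,fx=2.1,fy=2.1,interpolation=cv2.INTER_CUBIC)
o=np.zeros((400,800,3),np.uint8);o[:384,:384]=t;o[:252,390:390+399]=t2
cv2.imwrite('pics/crop.png',o[:,:,::-1])
```

```text
top 30 [198. 147.] [614.6 315.3  84. ] [606. 308.  75.] [620. 320.  89.] [101.  80.  46.]
top 197 [212. 194.] [580.7 212.7 103.2] [568. 199.  75.] [599. 228. 110.] [80. 93. 77.]
top 205 [241. 165.] [523.6 270.2 102.8] [509. 260.  75.] [540. 287. 110.] [44. 43. 68.]
top 184 [241. 224.] [522.9 152.6 104.1] [509. 140.  75.] [540. 168. 109.] [104. 103.  95.]
top 199 [273. 202.] [460.6 194.9 103.1] [447. 181.  75.] [475. 214. 111.] [70. 51. 34.]
top 39 [291. 147.] [423.  309.   85.1] [419. 299.  75.] [435. 317.  91.] [106.  83.  47.]
top 40 [292. 246.] [423.4 107.8  85.8] [419. 103.  82.] [433. 119.  89.] [120.  94.  50.]
z hist (array([  17,   22,   29,   33,  165,  977, 1608,  961,  378,  753,  237,
          2,    0,    0,    0,    0,    0]), array([100, 103, 106, 109, 112, 115, 118, 121, 124, 127, 130, 133, 136,
       139, 142, 145, 148, 151]))
((574.3591918945312, -145.45013427734375), (100.75605773925781, 293.6824951171875), 14.608796119689941) [[ 488.6  -16.1]
 [ 562.6 -300.3]
 [ 660.1 -274.8]
 [ 586.1    9.4]]
lid rgb [118  82  48] wall [73 63 47] [145 124  79] [ 15 151 118] [18 91 73] [ 20 116 145]
lid in [ 580.5 -152.8  120.7]
lid out [ 623.  -285.3  103.7]
lid out2 [ 575.2 -286.7  116.2]
wall [509.9 -94.9 110.7]
end [542.9  -4.2 114. ]
end2 [nan nan nan]
```

View pics/crop.png

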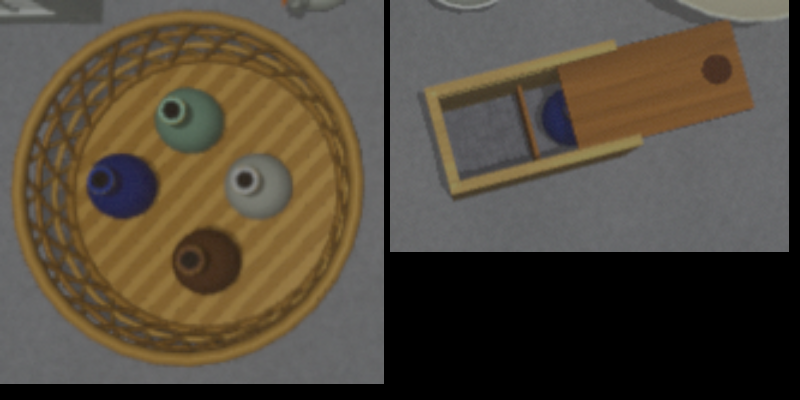

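The crop confirms the choice: the cobalt-blue vase has its mouth at top-view pixel ~(162,240), and the half-drawn lid covers the twin. The neck measures (524,270) with its top at z≈104 (expected 106). The box is 100.8 mm wide (expected 100), centred near (560,-90), with yaw ≈14.6°, almost in line with the tool. Now I move above the box for a close look on the way.

jog_arm([
  [0.045, -0.041, 0, 0, 0, 0, 0],
  [0.045, -0.041, 0, 0, 0, 0, 0],
  [0.045, -0.041, 0, 0, 0, 0, 0],
  [0.045, -0.041, 0, 0, 0, 0, 0],
  [0.045, -0.041, 0, 0, 0, 0, 0],
], squeeze=30)

```text
t: 0.72
ee_pos: [341.3, -362.2, 404.4]
tool_rot: [0.0, 0.99, 0.141, -0.0]
force: [0.5, -0.8, 0.9]
grip_width: 1.0
```

jog_arm([
  [0.045, -0.041, 0, 0, 0, 0, 0],
  [0.045, -0.041, 0, 0, 0, 0, 0],
  [0.045, -0.041, 0, 0, 0, 0, 0],
  [0.045, -0.041, 0, 0, 0, 0, 0],
  [0.045, -0.041, 0, 0, 0, 0, 0],
])

```text
t: 1.35
ee_pos: [499.7, -102.7, 404.6]
tool_rot: [0.0, 0.99, 0.141, -0.0]
force: [1.1, -0.3, -0.2]
grip_width: 1.0
```

Run:
```python
from h import *
s=bot.observe();print(s['t'],s['ee_pos'],s['tool_rot'],s['joints'])
d=snap('wrist');save(d,'w1.png');c=cloud(d);np.savez('pics/w1.npz',c=c,p=d['pixels'],W=d['W'],K=d['intrinsics'],k1=d['k1'])
print(np.array(d['tool_from_camera']).round(3),d['intrinsics'])
```

```text
1.35 [ 499.66253514 -102.66675623  404.57564405] [ 2.85266964e-04  9.89976223e-01  1.41233833e-01 -3.44651745e-05] [ 0.7247554   0.05158365 -0.58907767  1.77463704  0.03013105  1.32407168
 -1.15844698]
[[-0.0000e+00 -9.5700e-01 -2.9100e-01  7.3571e+01]
 [ 1.0000e+00  0.0000e+00 -1.0000e-03 -2.7100e-01]
 [ 1.0000e-03 -2.9100e-01  9.5700e-01  3.0688e+01]
 [ 0.0000e+00  0.0000e+00  0.0000e+00  1.0000e+00]] [[414.71912439   0.         316.97542666]
 [  0.         414.71912439 240.79903361]
 [  0.           0.           1.        ]]
```

View pics/w1.png

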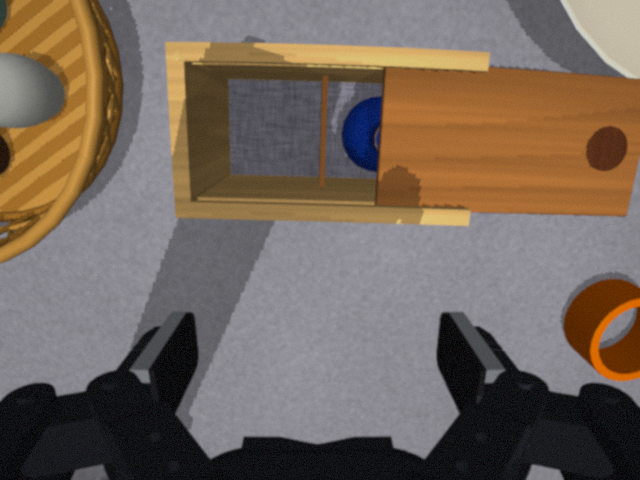

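The wrist picture shows the box from above. The rim's outer corners are at about (166,43), (178,217), (489,52) and (470,225), and the lid's outer end runs (645,78)–(627,215). The empty half is clear and the box is undisturbed.

```bash
cat >> h.py <<'E'
def ray(f,u,v,z):
    K=f['K'];x=(u-K[0,2])/K[0,0];y=(v-K[1,2])/K[1,1];a,b=x,y
    for _ in range(8):
        g=1+f['k1']*(a*a+b*b);a,b=x/g,y/g
    r=f['W'][:3,:3]@[a,b,1];o=f['W'][:3,3];return o+r*(z-o[2])/r[2]
E
python3 - <<'E'
from h import *
f=np.load('pics/w1.npz');c=f['c']
P={n:ray(f,*uv,129) for n,uv in dict(a=(166,43),b=(178,217),c=(489,52),d=(470,225)).items()}
for n in P: print(n,P[n].round(1))
a,b,cc,d=[P[k][:2] for k in 'abcd']
print('w',np.linalg.norm(a-b),np.linalg.norm(cc-d),'L',np.linalg.norm(a-cc),np.linalg.norm(b-d))
ctr=(a+b+cc+d)/4;y=(a+b-cc-d);y/=np.linalg.norm(y);print('ctr',ctr,'y',y,'yaw deg',np.degrees(np.arctan2(-y[0],y[1])),'empty',ctr+41*y)
e=[ray(f,*uv,z) for uv,z in(((640,78),116),((627,215),116))];print('lid end',e,[(q[:2]-ctr)@y for q in e])
# rim depth check & lid height
for u,v in((340,52),(320,213),(176,130),(400,140),(560,140),(610,190)): print((u,v),c[v-1:v+2,u-1:u+2].reshape(-1,3).mean(0).round(1))
m=(c[...,2]>126)&(c[...,2]<134);m[:,520:]=0;m[240:]=0
r=cv2.minAreaRect(c[m][:,:2].astype(np.float32));print(r,m.sum())
E
```

```text
a [584.9   9.5 129. ]
b [489.4 -16.6 129. ]
c [ 630.7 -163.6  129. ]
d [ 534.7 -190.2  129. ]
w 99.01492738634089 99.59298843339853 L 179.12846054810802 179.40040127773472
ctr [559.93222374 -90.21534778] y [-0.25423588  0.96714224] yaw deg 14.72831208836207 empty [549.50855272 -50.56251582]
lid end [array([ 650.7514418 , -264.95464326,  116.        ]), array([ 569.860991  , -296.98583335,  116.        ])] [np.float64(-192.0872578536266), np.float64(-202.50072005817725)]
(340, 52) [606.2 -84.3 129.4]
(320, 213) [516.  -99.3 129. ]
(176, 130) [540.1  -5.6 129.4]
(400, 140) [ 570.5 -132.8  122.7]
(560, 140) [ 599.8 -228.8  119. ]
(610, 190) [ 581.4 -276.3  117.2]
((559.8763427734375, -89.21923065185547), (100.40206146240234, 180.7396240234375), 14.555046081542969) 13934
```

The box measures 99×179 with its rim at 129.2, as specified. Its centre is (559.9,-90), its yaw 14.65°, and the middle of the empty half (549.5,-50.4). Now to above the vase.

jog_arm([
  [0.016, -0.044, 0, 0, 0, 0, 0],
  [0.016, -0.044, 0, 0, 0, 0, 0],
  [0.016, -0.044, 0, 0, 0, 0, 0],
  [0.016, -0.044, 0, 0, 0, 0, 0],
  [0.016, -0.044, 0, 0, 0, 0, 0],
])

```text
t: 2.02
ee_pos: [514.1, 130.3, 404.4]
tool_rot: [0.0, 0.99, 0.141, -0.0]
force: [0.2, -0.2, -0.1]
grip_width: 1.0
```

jog_arm([
  [0.016, -0.044, 0, 0, 0, 0, 80],
  [0.016, -0.044, 0, 0, 0, 0, 80],
  [0.016, -0.044, 0, 0, 0, 0, 80],
  [0, 0, 0.03, 0, 0, 0, 80],
  [0, 0, 0.03, 0, 0, 0, 80],
])

```text
t: 2.65
ee_pos: [523.3, 270.0, 343.6]
tool_rot: [-0.0, 0.99, 0.142, -0.0]
force: [0.5, -0.7, 0.5]
grip_width: 0.688
```

Run:
```python
from h import *
s=bot.observe();print(s['t'],s['ee_pos'],s['tool_rot'],s['joints'],s['grip_width'])
d=snap('wrist');save(d,'w2.png');c=cloud(d);np.savez('pics/w2.npz',c=c,p=d['pixels'],W=d['W'],K=d['intrinsics'],k1=d['k1'])
p=d['pixels'].astype(int)
blue=(p[...,2]>1.5*p[...,0])&(p[...,2]>1.4*p[...,1])&(p[...,2]>40)
m=blue&(c[...,2]>84)&(c[...,2]<112)
q=c[m];print(m.sum(),q.min(0),q.max(0),np.median(q,0))
print(cv2.minEnclosingCircle(q[:,:2].astype(np.float32)),np.argwhere(m).mean(0))
m=blue&(c[...,2]>15)&(c[...,2]<112);q=c[m];print('all',m.sum(),q.min(0),q.max(0))
```

```text
2.65 [523.25310673 269.98607229 343.58685934] [-2.75677899e-05  9.89823589e-01  1.42299830e-01 -1.45392670e-04] [ 0.18798576  0.34106358 -0.85601823  1.66518322  0.26844965  1.25888247
 -2.00806617] 0.688391124939407
967 [515.31115059 264.98749404  84.26074547] [537.04205618 287.29590839 108.14119285] [530.31862241 277.27660744 105.81791436]
((525.9220581054688, 276.3356628417969), 11.373628616333008) [245.70837642 308.52430196]
all 5059 [503.87769076 249.66425048  41.53525599] [554.4474728  303.50463653 108.14119285]
```

View pics/w2.png

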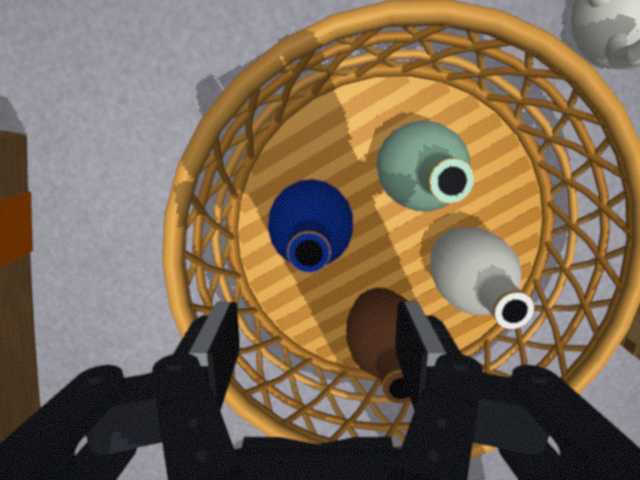

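The close look shows the blue vase's mouth ring at (309,251), with the green, white and brown vases clear of both fingers. The neck circle fits at (525.9,276.3) with r = 11.4 (expected 11), and the mouth's ray gives (526.9,275.7), so they agree. I correct by that and go down.

jog_arm([
  [0.0045, -0.005, 0.0, 0, 0, 0, 80],
  [0, 0, 0.0225, 0, 0, 0, 80],
  [0, 0, 0.0225, 0, 0, 0, 80],
  [0, 0, 0.0225, 0, 0, 0, 80],
  [0, 0, 0.0225, 0, 0, 0, 80],
], squeeze=40)

```text
t: 3.32
ee_pos: [527.4, 275.9, 255.9]
tool_rot: [-0.0, 0.99, 0.141, 0.001]
force: [0.1, -0.3, 0.4]
grip_width: 0.68
```

jog_arm([
  [0, 0, 0, 0, 0, 0, 160],
  [0, 0, 0, 0, 0, 0, 255],
  [0, 0, 0, 0, 0, 0, 255],
  [0, 0, 0, 0, 0, 0, 255],
  [0, 0, 0, 0, 0, 0, 255],
])

```text
t: 3.95
ee_pos: [527.2, 275.9, 256.6]
tool_rot: [-0.0, 0.99, 0.141, 0.002]
force: [0.5, -0.4, 6.1]
grip_width: 0.243
```

jog_arm([
  [0, 0, -0.01, 0, 0, 0, 255],
  [0, 0, -0.02, 0, 0, 0, 255],
  [0, 0, -0.03, 0, 0, 0, 255],
  [0, 0, -0.04, 0, 0, 0, 255],
  [0, 0, -0.05, 0, 0, 0, 255],
])

```text
t: 4.58
ee_pos: [525.8, 275.2, 406.3]
tool_rot: [0.0, 0.99, 0.142, -0.001]
force: [1.6, 0.4, -1.3]
grip_width: 0.24
```

Run:
```python
from h import *
s=bot.observe();print(s['t'],s['ee_pos'],s['tool_rot'],s['force'],s['grip_width'],s['joints'])
d=snap('side');save(d,'s2.png');c=cloud(d);p=d['pixels'].astype(int)
o=np.concatenate([d['pixels'][150:450,120:420]]);cv2.imwrite('pics/s2c.png',cv2.resize(o,None,fx=1.8,fy=1.8)[:,:,::-1])
blue=(p[...,2]>1.5*p[...,0])&(p[...,2]>1.4*p[...,1])&(p[...,2]>40)
m=blue&(abs(c[...,0]-526)<45)&(abs(c[...,1]-276)<45);q=c[m];print(m.sum(),np.nanpercentile(q,[2,98],axis=0).round(1))
```

```text
4.575 [525.84700926 275.19612214 406.25917481] [ 2.40604874e-04  9.89920481e-01  1.41622779e-01 -6.10662681e-04] [ 1.62115936  0.38425991 -1.27975025] 0.23986218253052877 [ 0.19156809  0.30789791 -0.87272086  1.57101933  0.23872836  1.37582847
 -1.9913637 ]
1654 [[496.4 269.6 160.1]
 [539.5 305.  238.5]]
```

View pics/s2c.png

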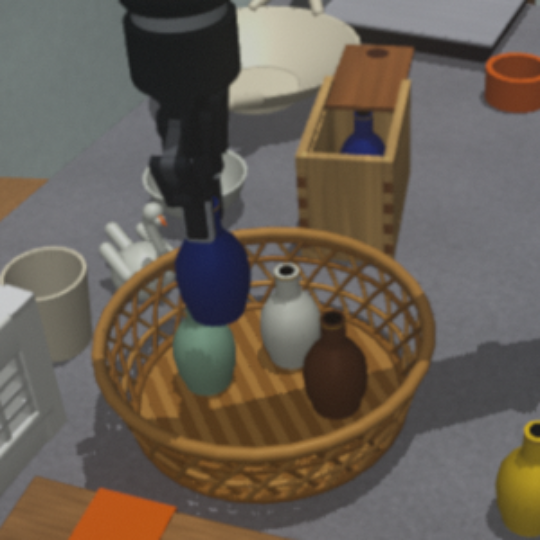

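The vase is held upright with its foot at about z = 156, and the three others stand where they were. Now I carry it to above the empty half.

jog_arm([
  [-0.0043, 0.02, 0, 0, 0, 0, 255],
  [-0.0075, 0.035, 0, 0, 0, 0, 255],
  [-0.0086, 0.04, 0, 0, 0, 0, 255],
  [-0.0086, 0.04, 0, 0, 0, 0, 255],
  [-0.0086, 0.04, 0, 0, 0, 0, 255],
])

```text
t: 5.25
ee_pos: [539.0, 95.9, 405.6]
tool_rot: [0.0, 0.99, 0.142, 0.0]
force: [1.1, 0.1, -1.9]
grip_width: 0.245
```

jog_arm([
  [-0.0086, 0.04, 0, 0, 0, 0, 255],
  [-0.0086, 0.04, 0, 0, 0, 0, 255],
  [-0.0075, 0.035, 0, 0, 0, 0, 255],
  [-0.0043, 0.02, 0, 0, 0, 0, 255],
  [-0.002, 0.009, 0, 0, 0, 0, 255],
])

```text
t: 5.88
ee_pos: [549.9, -50.6, 405.0]
tool_rot: [-0.0, 0.99, 0.141, 0.0]
force: [-0.9, 0.3, -2.3]
grip_width: 0.241
```

Run:
```python
from h import *
s=bot.observe();print(s['t'],s['ee_pos'],s['tool_rot'],s['force'],s['grip_width'],s['joints'])
t=q2R(s['tool_rot']).T@(np.array([549.5,-50.4,0])-[*s['ee_pos'][:2],0]);print('to go tool',t)
d=snap('wrist');save(d,'w3.png');c=cloud(d);p=d['pixels'].astype(int)
blue=(p[...,2]>1.5*p[...,0])&(p[...,2]>1.4*p[...,1])&(p[...,2]>40)
m=blue&(c[...,2]>160);q=c[m];print(m.sum(),np.nanpercentile(q,[2,50,98],axis=0).round(1))
```

```text
5.875 [549.86037867 -50.59024073 405.00242571] [-1.12377273e-04  9.90004912e-01  1.41032804e-01  9.68024206e-05] [-0.89257958  0.32189379 -2.3162522 ] 0.24122244290421002 [ 0.68102448  0.16750703 -0.7052732   1.67634835  0.11103886  1.33841965
 -1.33073993]
to go tool [-2.92918593e-01 -2.83307286e-01 -1.01259311e-05]
11110 [[540.  -71.6 189.6]
 [560.3 -46.5 218.9]
 [575.8 -25.4 255.3]]
```

View pics/w3.png

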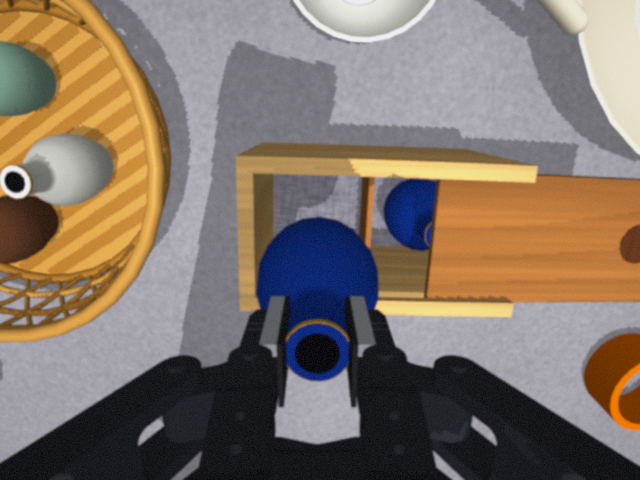

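The vase hangs centred in the jaws, its mouth at (318,350), over the empty half (rim corner at (238,158), divider at x≈368). The remaining offset is 0.3 mm. I lower it, slowly at the end.

jog_arm([
  [0, 0, 0.025, 0, 0, 0, 255],
  [0, 0, 0.032, 0, 0, 0, 255],
  [0, 0, 0.032, 0, 0, 0, 255],
  [0, 0, 0.03, 0, 0, 0, 255],
  [0, 0, 0.015, 0, 0, 0, 255],
])

```text
t: 6.55
ee_pos: [549.4, -48.3, 269.3]
tool_rot: [-0.001, 0.99, 0.143, -0.001]
force: [0.4, 0.5, -1.6]
grip_width: 0.241
```

jog_arm([
  [0, 0, 0.003, 0, 0, 0, 255],
  [0, 0, 0.002, 0, 0, 0, 255],
  [0, 0, 0.002, 0, 0, 0, 255],
  [0, 0, 0, 0, 0, 0, 255],
  [0, 0, 0, 0, 0, 0, 255],
])

```text
t: 7.18
ee_pos: [550.0, -50.1, 264.1]
tool_rot: [0.0, 0.99, 0.141, 0.0]
force: [-0.3, 0.2, -2.1]
grip_width: 0.244
```

jog_arm([
  [0, 0, 0.001, 0, 0, 0, 255],
  [0, 0, 0.001, 0, 0, 0, 255],
  [0, 0, 0.001, 0, 0, 0, 255],
  [0, 0, 0.001, 0, 0, 0, 255],
  [0, 0, 0, 0, 0, 0, 255],
])

```text
t: 7.8
ee_pos: [549.8, -50.0, 259.6]
tool_rot: [-0.0, 0.99, 0.141, -0.0]
force: [-0.1, 0.5, -1.1]
grip_width: 0.24
```

jog_arm([
  [0, 0, 0.001, 0, 0, 0, 255],
  [0, 0, 0.0005, 0, 0, 0, 255],
  [0, 0, 0, 0, 0, 0, 255],
  [0, 0, 0, 0, 0, 0, 255],
  [0, 0, 0, 0, 0, 0, 255],
])

```text
t: 8.43
ee_pos: [550.0, -50.0, 258.6]
tool_rot: [0.0, 0.99, 0.141, 0.0]
force: [-1.3, -0.6, 4.4]
grip_width: 0.241
```

Contact shows: the force went from -2 to +4.4 N at the expected height. I open only part way, since the cavity is 78 mm, then rise straight up.

jog_arm([
  [0, 0, 0, 0, 0, 0, 185],
  [0, 0, 0, 0, 0, 0, 175],
  [0, 0, 0, 0, 0, 0, 165],
  [0, 0, 0, 0, 0, 0, 155],
  [0, 0, 0, 0, 0, 0, 155],
])

```text
t: 9.05
ee_pos: [550.2, -51.4, 258.5]
tool_rot: [0.001, 0.99, 0.141, 0.0]
force: [1.1, -6.0, 2.1]
grip_width: 0.391
```

Run:
```python
from h import *
s=bot.observe();print(s['t'],s['ee_pos'],s['force'],s['grip_width'])
d=snap('wrist');save(d,'w4.png')
```

```text
9.05 [550.20761521 -51.3670158  258.51100818] [ 1.14169619 -5.99177234  2.05553331] 0.3906243762212142
```

View pics/w4.png

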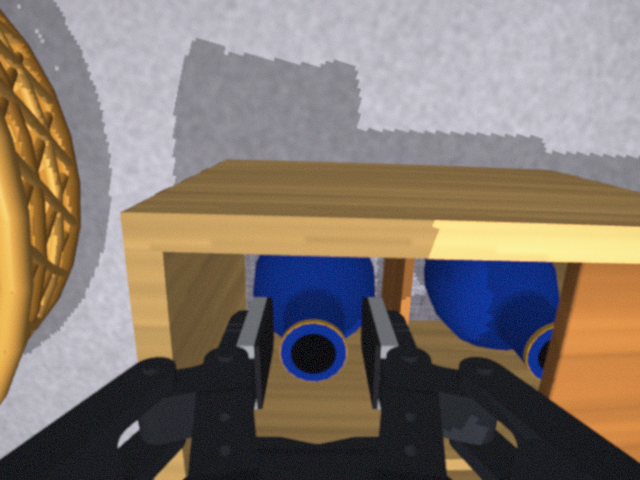

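The jaws are off the neck on both sides: the pads are at columns 268 and 365, and the mouth spans 280–346. The -6 N sideways reading comes from a finger knuckle touching the +y end wall. I ease off by 1.5 mm, close slightly and rise.

jog_arm([
  [0, 0.001, 0, 0, 0, 0, 160],
  [0, 0.0, -0.002, 0, 0, 0, 163],
  [0, 0, -0.005, 0, 0, 0, 163],
  [0, 0, -0.01, 0, 0, 0, 163],
  [0, 0, -0.02, 0, 0, 0, 163],
])

```text
t: 9.72
ee_pos: [549.9, -50.8, 295.7]
tool_rot: [-0.0, 0.99, 0.142, -0.001]
force: [0.5, 0.0, -0.9]
grip_width: 0.361
```

jog_arm([
  [0, 0, -0.03, 0, 0, 0, 163],
  [0, 0, -0.03, 0, 0, 0, 163],
  [0, 0, -0.03, 0, 0, 0, 163],
  [0, 0, -0.02, 0, 0, 0, 255],
  [0, 0, 0, 0, 0, 0, 255],
])

```text
t: 10.35
ee_pos: [550.7, -50.6, 408.0]
tool_rot: [0.001, 0.99, 0.142, 0.002]
force: [-0.3, 0.2, -0.5]
grip_width: 0.005
```

Run:
```python
from h import *
s=bot.observe();print(s['t'],s['ee_pos'],s['tool_rot'],s['force'],s['grip_width'],s['joints'])
d=snap('wrist');save(d,'w5.png');c=cloud(d);p=d['pixels'].astype(int)
np.savez('pics/w5.npz',c=c,p=d['pixels'],W=d['W'],K=d['intrinsics'],k1=d['k1'])
blue=(p[...,2]>1.5*p[...,0])&(p[...,2]>1.4*p[...,1])&(p[...,2]>40)
ctr=np.array([559.9,-90]);y=np.array([-.253,.9675]);x=np.array([.9675,.253])
by=(c[...,:2]-ctr)@y;bx=(c[...,:2]-ctr)@x
for n,m in(('new',blue&(by>5)),('twin',blue&(by<-5)&(by>-85))):
    for lo,hi in((95,115),(30,70)):
        k=m&(c[...,2]>lo)&(c[...,2]<hi)
        if k.sum()>5: print(n,lo,k.sum(),cv2.minEnclosingCircle(np.stack([bx[k],by[k]],1).astype(np.float32)),np.median(c[k][:,2]),c[k][:,2].max())
```

```text
10.35 [550.65634257 -50.56949364 408.0376367 ] [9.00277548e-04 9.89932243e-01 1.41521693e-01 2.22595140e-03] [-0.26283521  0.23708049 -0.50327054] 0.005100490846636332 [ 0.68365479  0.16591448 -0.70843627  1.67205336  0.11188379  1.33979067
 -1.32996943]
new 95 551 ((-1.2554384469985962, 41.75005340576172), 11.363598823547363) 107.98922726776567 110.03287451842431
new 30 1436 ((0.2162209153175354, 41.88615798950195), 28.152454376220703) 62.36779056066399 69.99898196988283
twin 95 141 ((1.0527122020721436, -35.53376007080078), 8.161343574523926) 101.94060158001724 109.21351848750152
twin 30 1410 ((0.720586895942688, -40.178401947021484), 27.646076202392578) 60.75685727140734 69.99007632408103
```

View pics/w5.png

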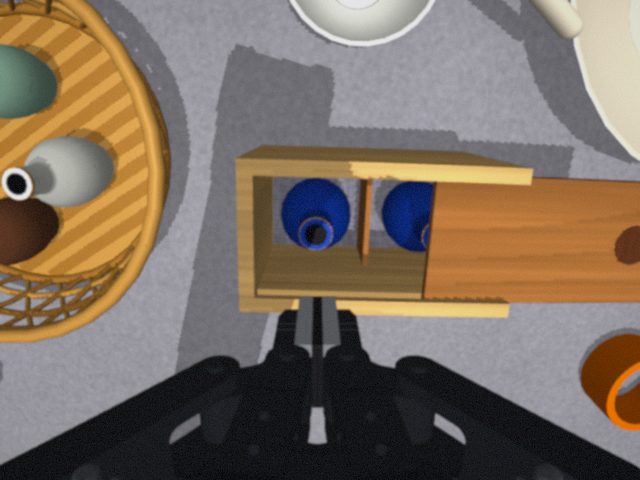

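The new vase stands upright in box frame at about (-0.5, 41.8), with its mouth at pixel (316,233) and its top at 108 (expected 108). The twin has not moved. Now the lid: I square the tool to the box and go beyond the lid's outer end with the fingers shut.

jog_arm([
  [0, 0, 0, 0, 0, 0.028, 255],
  [0, 0.047, 0, 0, 0, 0, 255],
  [0, 0.047, 0, 0, 0, 0, 255],
  [0, 0.047, 0, 0, 0, 0, 255],
  [0, 0.047, 0, 0, 0, 0, 255],
])

```text
t: 11.02
ee_pos: [597.8, -234.3, 403.9]
tool_rot: [-0.0, 0.992, 0.127, -0.001]
force: [0.5, 0.4, 0.2]
grip_width: 0.001
```

jog_arm([
  [0, 0.047, 0, 0, 0, 0, 255],
  [0, 0.048, 0, 0, 0, 0, 255],
  [0, 0, 0, 0, 0, 0, 255],
  [0, 0, 0, 0, 0, 0, 255],
  [0, 0, 0, 0, 0, 0, 255],
])

```text
t: 11.65
ee_pos: [622.1, -322.7, 405.1]
tool_rot: [-0.0, 0.992, 0.129, -0.0]
force: [-0.2, 0.0, 0.1]
grip_width: 0.003
```

```bash
cat > st.py <<'E'
from h import *
s=bot.observe();Rm=q2R(s['tool_rot'])
ctr=np.array([559.9,-90]);y=np.array([-.253,.9675]);x=np.array([.9675,.253])
e=s['ee_pos'][:2]-ctr
print(round(s['t'],2),'box x,y %.1f %.1f z %.1f'%(e@x,e@y,s['ee_pos'][2]),'tip z %.1f'%(s['ee_pos'][2]+Rm[2,2]*173),'yaw %.2f'%np.degrees(np.arctan2(Rm[1,0],Rm[0,0])),'F box',(s['force'][:2]@x).round(1),(s['force'][:2]@y).round(1),s['force'][2].round(1),s['joints'].round(2))
E
python3 st.py
python3 - <<'E'
from h import *
d=snap('wrist');save(d,'w6.png');c=cloud(d)
ctr=np.array([559.9,-90]);y=np.array([-.253,.9675]);x=np.array([.9675,.253])
by=(c[...,:2]-ctr)@y;bx=(c[...,:2]-ctr)@x
m=(c[...,2]>95)&(c[...,2]<130)&(abs(bx)<48)&(by<-100)&(by>-240)
for lo in range(-220,-180,3):
    k=m&(by>=lo)&(by<lo+3)
    if k.sum()>5: print(lo,k.sum(),bx[k].min().round(),bx[k].max().round(),np.median(c[k][:,2]).round(1))
k=(by<-205)&(by>-300)&(abs(bx)<70)&(c[...,2]<200);print('near max z',np.nanmax(c[k][:,2]))
E
```

```text
11.65 box x,y 1.3 -240.9 z 405.1 tip z 232.1 yaw 14.79 F box -0.2 0.1 0.1 [ 0.82  0.48 -0.55  1.29  0.25  1.44 -1.03]
-205 201 -42.0 43.0 115.4
-202 604 -44.0 43.0 117.0
-199 603 -43.0 43.0 117.1
-196 600 -43.0 43.0 117.3
-193 596 -43.0 43.0 117.4
-190 598 -43.0 43.0 117.6
-187 600 -43.0 43.0 117.8
-184 600 -43.0 43.0 117.9
-181 595 -43.0 43.0 118.0
near max z 72.0889348428766
```

View pics/w6.png

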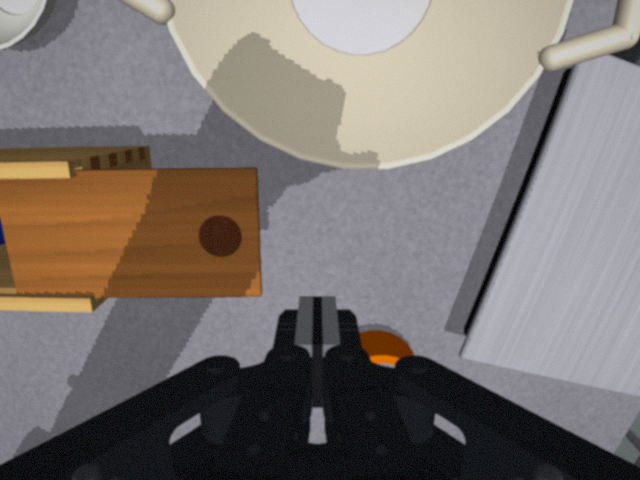

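The lid's outer end is at box y = -203.5, z 110–117, centred in x, and the space beyond it is clear. Descending so the fingertips reach z≈107, then pushing.

jog_arm([
  [-0.001, 0, 0.025, 0, 0, 0, 255],
  [0, 0, 0.03, 0, 0, 0, 255],
  [0, 0, 0.03, 0, 0, 0, 255],
  [0, 0, 0.025, 0, 0, 0, 255],
  [0, 0, 0.013, 0, 0, 0, 255],
])

```text
t: 12.32
ee_pos: [620.5, -323.9, 281.0]
tool_rot: [-0.0, 0.992, 0.128, -0.001]
force: [-0.4, -0.5, 0.1]
grip_width: 0.001
```

jog_arm([
  [0, -0.005, 0, 0, 0, 0, 255],
  [0, -0.006, 0, 0, 0, 0, 255],
  [0, -0.006, 0, 0, 0, 0, 255],
  [0, -0.006, 0, 0, 0, 0, 255],
  [0, -0.006, 0, 0, 0, 0, 255],
])

```text
t: 12.95
ee_pos: [613.4, -296.7, 282.6]
tool_rot: [0.0, 0.992, 0.128, 0.0]
force: [1.3, -2.3, 0.0]
grip_width: -0.002
```

```bash
python3 st.py
```

```text
12.95 box x,y -0.5 -213.5 z 282.6 tip z 109.6 yaw 14.66 F box 0.6 -2.6 0.0 [ 0.81  0.52 -0.54  1.49  0.28  1.2  -1.09]
```

Contact at TCP box y ≈ -213 with -2.6 N, which fits the expected wood friction. Continuing the push.

jog_arm([
  [0.0005, -0.008, 0.001, 0, 0, 0, 255],
  [0, -0.01, 0.001, 0, 0, 0, 255],
  [0, -0.01, 0, 0, 0, 0, 255],
  [0, -0.01, 0, 0, 0, 0, 255],
  [0, -0.01, 0, 0, 0, 0, 255],
])

```text
t: 13.58
ee_pos: [602.7, -258.3, 284.7]
tool_rot: [0.008, 0.992, 0.124, 0.004]
force: [3.9, -16.3, 9.8]
grip_width: 0.001
```

jog_arm([
  [0, -0.01, 0, 0, 0, 0, 255],
  [0, -0.01, 0, 0, 0, 0, 255],
  [0, -0.01, 0, 0, 0, 0, 255],
  [0, -0.01, 0, 0, 0, 0, 255],
  [0, -0.005, 0, 0, 0, 0, 255],
])

```text
t: 14.2
ee_pos: [592.2, -213.3, 285.9]
tool_rot: [0.008, 0.992, 0.125, 0.005]
force: [2.7, -13.1, 14.8]
grip_width: 0.0
```

```bash
python3 st.py
```

```text
14.2 box x,y 0.0 -127.5 z 285.9 tip z 112.9 yaw 14.37 F box -0.7 -13.3 14.8 [ 0.77  0.41 -0.58  1.64  0.26  1.15 -1.2 ]
```

The force is higher than wood friction alone (13 N along, 15 N up), so I look before pushing on.

Run:
```python
from h import *
ctr=np.array([559.9,-90]);y=np.array([-.253,.9675]);x=np.array([.9675,.253])
ims=[]
for n,(r0,r1,c0,c1),k in(('side',(110,310,240,400),2.5),('top',(150,280,280,480),2),('wrist',(0,480,0,640),.625)):
    d=snap(n);c=cloud(d);by=(c[...,:2]-ctr)@y;bx=(c[...,:2]-ctr)@x
    ims.append(cv2.resize(d['pixels'][r0:r1,c0:c1],None,fx=k,fy=k,interpolation=cv2.INTER_CUBIC))
    m=(abs(bx)<38)&(by>-80)&(by<80)&(c[...,2]>112)&(c[...,2]<127)
    if m.sum(): 
        print(n,'lid pts y max',np.percentile(by[m],99.5).round(1))
    for lo in range(-130,70,20):
        k=(abs(bx)<38)&(by>=lo)&(by<lo+20)&(c[...,2]>100)&(c[...,2]<135)
        if k.sum()>20: print(lo,k.sum(),np.median(c[k][:,2]).round(1),end='; ')
    print()
o=np.zeros((600,800,3),np.uint8)
o[:500,:400]=ims[0];o[:260,400:800]=ims[1];o[270:570,400:800]=ims[2]
cv2.imwrite('pics/push.png',o[:,:,::-1])
```

```text
side lid pts y max 54.4
-130 116 122.3; -110 147 120.9; -90 160 121.1; -70 165 121.4; -50 179 121.6; -30 183 121.8; -10 193 122.1; 10 196 122.2; 30 255 122.4; 50 130 120.3; 
top lid pts y max 51.2
-130 80 120.4; -110 249 120.2; -90 333 120.7; -70 397 121.0; -50 404 121.4; -30 401 121.6; -10 408 121.8; 10 403 122.2; 30 413 122.5; 50 37 122.0; 
wrist lid pts y max -4.2
-130 3282 120.9; -110 7340 121.1; -90 7602 121.4; -70 8705 121.6; -50 9423 121.9; -30 7917 122.3; -10 924 122.4;
```

View pics/push.png

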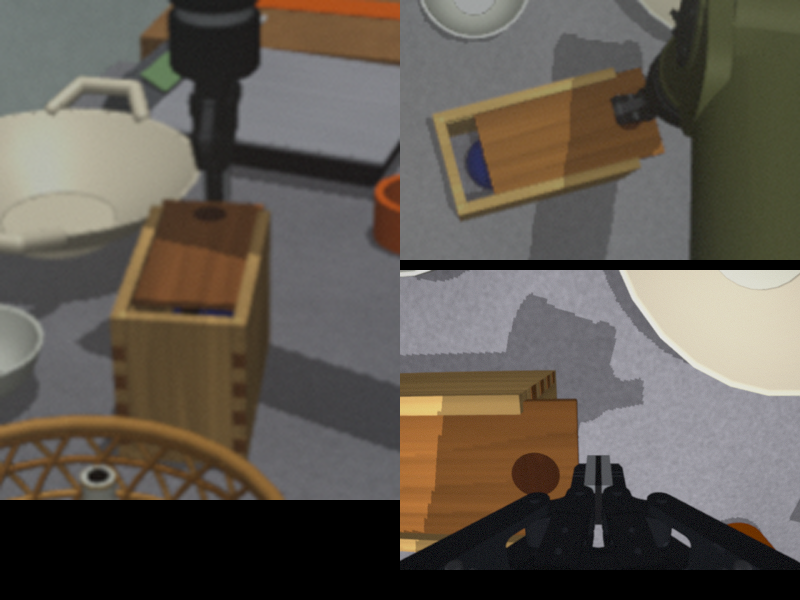

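The picture shows the lid well in its grooves, its inner end at box y≈+52 and the finger square on its end face. The finger stuck to the face and rode up with the lid's lifting end, pressing the lid down and adding friction. I back off to release this, then push again.

jog_arm([
  [0, 0.008, 0, 0, 0, 0, 255],
  [0, 0.008, 0, 0, 0, 0, 255],
  [0, 0, 0, 0, 0, 0, 255],
  [0, 0, 0, 0, 0, 0, 255],
  [0, 0, 0, 0, 0, 0, 255],
])

```text
t: 14.98
ee_pos: [594.4, -221.7, 279.8]
tool_rot: [-0.0, 0.992, 0.128, -0.0]
force: [-0.1, 0.1, 0.6]
grip_width: 0.002
```

```bash
python3 st.py
```

```text
14.97 box x,y 0.1 -136.1 z 279.8 tip z 106.8 yaw 14.71 F box -0.0 0.1 0.6 [ 0.77  0.44 -0.58  1.62  0.25  1.16 -1.18]
```

jog_arm([
  [0, -0.006, 0, 0, 0, 0, 255],
  [0, -0.005, 0, 0, 0, 0, 255],
  [0, -0.005, 0, 0, 0, 0, 255],
  [0, -0.005, 0, 0, 0, 0, 255],
  [0, -0.005, 0, 0, 0, 0, 255],
])

```text
t: 15.6
ee_pos: [587.8, -196.8, 280.3]
tool_rot: [0.0, 0.992, 0.128, 0.0]
force: [0.5, 0.9, -0.1]
grip_width: 0.001
```

```bash
python3 st.py
```

```text
15.6 box x,y -0.0 -110.4 z 280.3 tip z 107.3 yaw 14.66 F box 0.7 0.7 -0.1 [ 0.76  0.41 -0.59  1.66  0.24  1.15 -1.21]
```

Friction is now small. I continue the last ~11 mm gently.

jog_arm([
  [0, -0.002, 0, 0, 0, 0, 255],
  [0, -0.002, 0, 0, 0, 0, 255],
  [0, -0.002, 0, 0, 0, 0, 255],
  [0, -0.002, 0, 0, 0, 0, 255],
  [0, -0.0015, 0, 0, 0, 0, 255],
])

```text
t: 16.23
ee_pos: [585.7, -189.7, 280.5]
tool_rot: [0.002, 0.992, 0.127, 0.001]
force: [2.8, -6.1, -0.4]
grip_width: 0.001
```

```bash
python3 st.py
```

```text
16.23 box x,y -0.3 -103.0 z 280.5 tip z 107.5 yaw 14.59 F box 1.2 -6.6 -0.4 [ 0.75  0.4  -0.59  1.67  0.24  1.14 -1.22]
```

jog_arm([
  [0, -0.001, 0, 0, 0, 0, 255],
  [0, -0.001, 0, 0, 0, 0, 255],
  [0, -0.001, 0, 0, 0, 0, 255],
  [0, -0.001, 0, 0, 0, 0, 255],
  [0, 0, 0, 0, 0, 0, 255],
])

```text
t: 16.85
ee_pos: [585.1, -188.8, 281.4]
tool_rot: [0.004, 0.992, 0.126, 0.002]
force: [3.7, -11.1, -0.2]
grip_width: 0.001
```

```bash
python3 st.py
```

```text
16.85 box x,y -0.6 -102.0 z 281.4 tip z 108.4 yaw 14.44 F box 0.8 -11.6 -0.2 [ 0.75  0.39 -0.59  1.67  0.25  1.14 -1.23]
```

It has stopped hard at TCP y = -102: either the lid is home or the tip is on the end wall. I back away and measure.

jog_arm([
  [0, 0.02, 0, 0, 0, 0, 255],
  [0, 0.03, 0, 0, 0, 0, 255],
  [0, 0, -0.04, 0, 0, 0, 255],
  [0, 0, -0.04, 0, 0, 0, 255],
  [0, 0, -0.04, 0, 0, 0, 255],
])

```text
t: 17.48
ee_pos: [597.1, -232.4, 401.0]
tool_rot: [-0.001, 0.992, 0.128, -0.0]
force: [0.2, -0.7, -0.4]
grip_width: -0.003
```

```bash
python3 st.py
python3 - <<'E'
from h import *
ctr=np.array([559.9,-90]);y=np.array([-.253,.9675]);x=np.array([.9675,.253])
ims=[]
for n in('wrist','side'):
    d=snap(n);c=cloud(d);by=(c[...,:2]-ctr)@y;bx=(c[...,:2]-ctr)@x
    k=(abs(bx)<30)&(c[...,2]>110)&(c[...,2]<126)&(abs(by)<130)
    print(n,'lid y',np.percentile(by[k],[.2,1,99,99.8]).round(1),'z',[(lo,np.median(c[k&(by>lo)&(by<lo+10)][:,2]).round(1)) for lo in(-88,-60,-30,0,30,60)])
    w=(abs(bx)>44)&(abs(bx)<49)&(c[...,2]>126)&(c[...,2]<133)&(abs(by)<130)
    print(' long walls y',np.percentile(by[w],[.5,1,99,99.5]).round(1))
    ims.append(d['pixels'])
o=np.zeros((480,800,3),np.uint8)
o[:300,:400]=cv2.resize(ims[0],(400,300),interpolation=cv2.INTER_AREA)
o[:400,400:]=cv2.resize(ims[1][140:340,220:420],(400,400))
cv2.imwrite('pics/end.png',o[:,:,::-1])
E
```

```text
17.48 box x,y -0.0 -147.2 z 401.0 tip z 228.0 yaw 14.68 F box 0.0 -0.8 -0.4 [ 0.79  0.36 -0.6   1.46  0.2   1.38 -1.13]
wrist lid y [-89.8 -89.5  63.   66.9] z [(-88, np.float64(121.2)), (-60, np.float64(121.4)), (-30, np.float64(121.3)), (0, np.float64(121.4)), (30, np.float64(121.4)), (60, np.float64(121.3))]
 long walls y [-89.4 -88.6  64.1  66.1]
side lid y [-90.1 -85.3  93.1  93.8] z [(-88, np.float64(120.9)), (-60, np.float64(121.0)), (-30, np.float64(120.8)), (0, np.float64(120.9)), (30, np.float64(120.9)), (60, np.float64(121.1))]
 long walls y [-86.8 -84.8  91.5  92.4]
```

View pics/end.png

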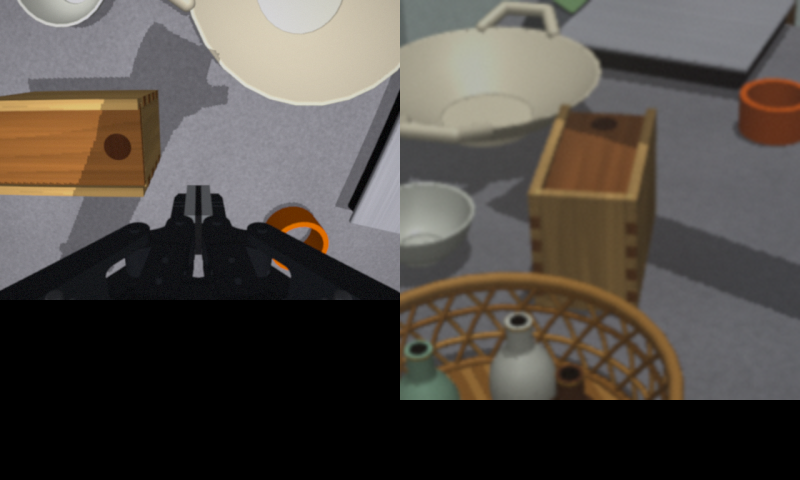

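The lid is shut. Its outer end is at y = -89.8 against the wall ends at -89.4, its top is level at 121 (114 + 7), and no gap shows at the far end. The robot is clear.

```bash
python3 -c "
from station import bot
print(bot.hand_in(), bot.observe()['t'])"
```

```text
the job is handed in; nothing more can be done
the job is handed in; nothing more can be done
```

The blue vase is packed upright in the empty half of the box, the lid is shut, and the job is handed in at about 17.5 s of the 56 s allowed.

- **Vase:** I lowered it until it touched the floor and opened the jaws only part way. Before the lid went on, it stood at box (-0.5, 41.8) mm with its top at 108 mm, as it should.
- **Lid:** the last measurement had its outer end flush with the box face (-89.8 against -89.4 mm) and its top level at 121 mm. The robot was clear of everything.
- **Other objects:** I saw no sign that the other vases, bowl or tape roll had moved. I did not measure them again at the end, and the cup and swan were not in the last picture.

Two things did not go as expected:
- **Box wall:** while letting go of the vase, a finger knuckle touched the box's end wall with about 6 N.
- **Lid push:** the first push stuck at about 13–16 N, because the finger rode up with the lid's rising end and pressed the lid down. I backed off and pushed again, and the lid slid freely until it stopped hard at about 12 N.

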